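# Emboss the cards, then hold the sprung clamp open at the index

## Task

Emboss the pack of cards in the desk press: with the clamp still shut, press the lever right down to its stop, then let it come all the way back up by itself. After that take the clamp's upright knob and pull the sprung clamp slide out until its pointer stands level with the brass index saddle, within the saddle's width, and finish while still holding it there by the knob, so that the next, wider pack can be put in. Leave the cards, ink bottle, rubber stamp and eraser where they are.

Things in the scene. Friction and masses are not known exactly. Their poses are not given: they have to be found in the camera images.
- press: Grey desk embossing press, fixed. Origin: centre of the underside of its 230 x 130 mm base, 18 mm high. Axes: x to the back, y to its left, z up. Column 128 mm high at x = +85; upper arm to x = -33, top 94 mm; above it the lever, pointing forward (-x). A rail, x = -80 to 20, 18 mm high, runs right (-y) to y = -247 and carries the clamp; its end stop is 32 mm high.
- lever_hinge (a point): Centre of the lever's hinge pin, at (85, 0, 115) mm in the press frame; the hinge axis is the press's y.
- lever_pad (a point): Middle of the top of the lever's black hand pad (55 mm long, 34 mm wide), 195 mm from the hinge, about 190 mm above the table at rest and 115 mm at the stop. Press down here with shut fingers; the pad moves about 15 mm forward (press -x) on the way down, so the fingers slide a little.
- lever (a joint): Angle of the lever in rad: 0 = up at rest (raised 0.35 rad), 0.40 = fully down at its stop. A spring pushes it up: about 2 N at the pad at rest, 8 N at the stop. It returns by itself when let go.
- clamp: Sprung clamp slide. Origin: under the axis of its upright knob, 18 mm above the table; axes as the press. The knob: 20 mm thick shank from 23 to 56 mm over the origin, 24 mm head to 69 mm, 26 mm flange below, on a 46 x 34 mm carriage 16 mm high. Grip the shank from above, TCP 48 mm over the origin, fingers closing along or across the slide. Shut: (-15, -135) mm in the press frame.
- clamp_shut (a point): Fixed point where the clamp's origin lies when shut. The slide opens along press -y, up to 78 mm (end stop, well past the index). A spring pulls it shut with 4.4 N at first, 0.55 N more for every 10 mm: let go, it goes back.
- pointer (a point): Tip of the thin steel pointer (3 mm wide) on the front (-x) side of the clamp slide, level with the middle of the knob in y; moves with the slide.
- index: Small brass index saddle on the front edge of the rail, 10 mm wide along the slide, 26 mm deep, 10 mm high. Origin: centre, on the rail top; axes parallel to the press's. It stands somewhere between 28 and 58 mm from the pointer's rest along press -y. The pointer is at the index when both have the same y in this frame.
- card: Loose pack of white cards, 100 x 90 x 6 mm, lying on the press bed between the fence and the clamp jaw. Origin: centre of its underside.
- ink_bottle: Dark square ink bottle, 49 x 49 x 57 mm, to the left of the press, loose. Origin: centre of its underside.
- rubber_stamp: Rubber stamp with turned wooden handle, 25 x 56 x 66 mm, standing behind the clamp rail, loose. Origin: centre of its underside.
- eraser: Eraser in a sleeve, 23 x 48 x 13 mm, lying in front of the clamp rail, loose. Origin: centre of its underside.

How it is judged:
By the outcome, as a careful person would: the job done as asked, in the order asked, and still so for the second after the job is handed in, while the arm keeps its last pose, push and grip.
It also fails if it takes over 48 s, if anything falls off the work surface, if the arm or the gripper's body presses on something with over 40 N, if the wrist force passes 120 N, or if a joint passes its speed limit or range.

## Robot

A 7-joint arm with a two-finger parallel gripper is mounted at the origin on a cart in front of the work surface, level with it; the furniture and walls round the work are solid. World frame = base frame: x ahead of the robot, y to its left, z up, the work surface at z = 0. Lengths are in m, angles in rad, forces in N, time in s.
With the tool pointing down it reaches from about 0.4 to 0.875 m from the base axis. Payload 19.3 kg.
Tool frame: the origin (TCP) lies between the finger pads, 19 mm behind the fingertips; this is the grasp point; z points along the fingers, y is the line along which they close (so a half turn about z gives the same grasp; the last joint's range is limited). The gripper opens to 85 mm and grips with 20 to 120 N. Pads are 22 mm wide; open, the fingers measure 114 mm over their backs; the gripper's body (76 mm by 85 mm) begins 54 mm behind the grasp point. The pads swing forward as they close: fully open they stand 13 mm farther back than shut.
Start: joints at [-1.33, 0.521, -0.036, 1.599, 0.021, 1.021, -0.113], TCP at [0.191, 0.595, 0.25] pointing down, gripper open.
Joint ranges: [-2.91, 2.91], [-0.3, 2.13], [-1.5, 1.42], [0.17, 2.43], [-1.26, 4.41], [0.16, 1.93], [-2.52, 2.52]. Speed limits (rad/s): [1.89, 1.89, 2.39, 2.39, 3.01, 3.01, 3.01].

## Interface

Orientations are given as a unit quaternion [x, y, z, w].
In Python, from cell import ctrl gives the robot as it stands.
- The arm moves only by the shell command python3 -m handwheel 'ROWS' [FORCE]. ROWS is JSON, a list of rows, each an object of numbers: "dx", "dy", "dz": the shift along the tool's x, y, z in mm; "roll": the turn about the tool's z in rad; "gripper": the closure, from -1 (fully open) to 1 (shut). A call has 1 to 12 rows; each row is the pose to reach, as a shift and turn from the pose commanded when the call began, along the tool's axes at that moment; what a row does not reach only later rows make up. A row lasts 1/12 s, in which the tool goes at most 41.7 mm and 7.16 degrees, less where a joint would pass 70% of its speed; a pose out of reach is approached as far as the arm can. A call with a gripper value outside its range is refused whole. The fingers move at their own pace and stop on an object; FORCE is the grip in N (left out, the last holds). Time passes only in rows, so rows that repeat a pose let the fingers close. It gives the time, the measured TCP pose, the force, the opening and the grip force at its end, in the units of the state.
- ctrl.sense(): the state, without advancing time (a new reading comes with each control period).
- ctrl.read_camera(name): name is "scene" or "top"; returns the picture (384x512x3 uint8, red, green, blue); there is no depth.
- ctrl.camera_params(name): a dict with "fx", "fy", "cx", "cy" (pixels), "extrinsics" (4x4, takes a point from camera to world coordinates). Camera axes: x right, y down, z forward; pixel columns grow to the right and rows downward; lengths in m; the calibration is good to about 2 mm. A picture is of the moment at which its call begins. camera_params takes no time and is no camera call.
- ctrl.sign_off(): hands the job in; it is judged then, once.
Trained networks look in the newest picture that a camera, given by its name, has taken for a name from the list of things; names that differ only in an ending like _2 or _b are one class to them, and where a whole thing is asked for, a point or a joint stands for the part that bears it (a point fixed in the world has none). Each returns a list of dicts, best first, with "p" (0 to 1); they miss things now and then, are a little off and sometimes report something else, mostly with a low value. They report only what shows in the picture. A call takes as long as a camera call.
- ctrl.look_for(name, camera): "uv" ([column, row] in pixels, amid what is visible of it).
- ctrl.place_of(name, camera): "uv" ([column, row] in pixels: a listed point, or the origin of a listed thing).
The state is a dict: "time": time; "joints": joint angles; "qvel": joint speeds; "joint_efforts": joint torques, N m; "tcp_pos": TCP position; "ee_rot": TCP orientation; "force": force on the tool from outside, world axes, zero at the start; "wrist_torque": the same for the moment, N m; "width": opening from 0.0 (shut) to 1.0 (fully open); "grip_force": force on a finger pad.
Only numpy, scipy, OpenCV 4.12 (cv2) and the standard library are available. Lean on these libraries where they do the work, as an engineer would, in place of code of your own. Each camera call takes 0.05 s, during which the arm holds its last target. There are 200 camera calls.

## Working session

There is one attempt and no reset: what is moved stays moved. The work goes in short steps, Python scripts to look and compute and a shell command to move; the robot and the scene stay as the last step left them, time stands still between calls to the robot, and variables do not carry over. Pictures are saved under pics/ and viewed, at most 10 in all, crops included, and the job is handed in when it is done.

```bash
mkdir -p pics; cat > h.py <<'E'
import numpy as np, cv2
from cell import ctrl
def ray(c,uv):
    P=ctrl.camera_params(c);E=np.array(P["extrinsics"])
    d=E[:3,:3]@np.array([(uv[0]-P["cx"])/P["fx"],(uv[1]-P["cy"])/P["fy"],1]);return E[:3,3],d
def atz(c,uv,z):
    o,d=ray(c,uv);return o+d*(z-o[2])/d[2]
def proj(c,p):
    P=ctrl.camera_params(c);E=np.array(P["extrinsics"])
    q=E[:3,:3].T@(np.array(p)-E[:3,3]);return np.array([P["fx"]*q[0]/q[2]+P["cx"],P["fy"]*q[1]/q[2]+P["cy"]])
E
python3 - <<'E'
from h import *
np.set_printoptions(precision=4,suppress=True)
Z=dict(press=0,lever_hinge=.115,lever_pad=.19,clamp=.018,clamp_shut=.018,pointer=.03,index=.018,card=.02,ink_bottle=0,rubber_stamp=0,eraser=0)
for c in("scene","top"):
    im=ctrl.read_camera(c);cv2.imwrite(f"pics/{c}0.png",im[:,:,::-1])
    print(c,np.array(ctrl.camera_params(c)["extrinsics"])[:3].tolist())
    for n,z in Z.items():
        for r in ctrl.place_of(n,c)[:2]:print(n,np.round(r["uv"],1),round(r["p"],2),atz(c,r["uv"],z))
s=ctrl.sense();print(s)
E
```

```text
scene [[0.7604108986857597, -0.46269119031940986, 0.45573251755906447, 0.16084349931766598], [-0.6493470335213336, -0.5536879233603351, 0.5213234251229879, -0.4017156618962473], [0.011121835143508974, -0.6923485725598971, -0.7214774832642481, 0.7918630531650347]]
lever_hinge [314.5 205.3] 0.9 [ 0.666  -0.0269  0.115 ]
lever_pad [252.9 221.2] 0.61 [ 0.485  -0.0193  0.19  ]
lever_pad [254.5 207.9] 0.35 [0.5103 0.0056 0.19  ]
clamp [318.2 291. ] 0.95 [ 0.5594 -0.1557  0.018 ]
clamp [315.8 315.3] 0.23 [ 0.5136 -0.1921  0.018 ]
clamp_shut [321.9 287.3] 0.97 [ 0.5725 -0.1547  0.018 ]
pointer [307.8 300.6] 0.94 [ 0.5195 -0.1611  0.03  ]
index [317.8 317.1] 0.43 [ 0.5139 -0.1976  0.018 ]
card [280.6 246.9] 0.62 [ 0.576  -0.0157  0.02  ]
ink_bottle [252.  211.5] 0.94 [0.6072 0.1287 0.    ]
rubber_stamp [357.3 276.8] 0.67 [ 0.6655 -0.1832  0.    ]
rubber_stamp [256.6 218.7] 0.2 [0.6003 0.1017 0.    ]
eraser [287.3 346.1] 0.67 [ 0.4286 -0.1962  0.    ]
eraser [278.3 249. ] 0.62 [ 0.5781 -0.0067  0.    ]
top [[0.021475953346678445, -0.9921995567867429, 0.12279585880656682, 0.4458225632492696], [
[... 636 characters left out ...]
.1327 0.    ]
ink_bottle [337.2 196.5] 0.29 [ 0.5761 -0.1535  0.    ]
rubber_stamp [347.5 161.8] 0.8 [ 0.6662 -0.1801  0.    ]
eraser [357.5 248.9] 0.74 [ 0.4453 -0.2038  0.    ]
{'time': 1.2, 'joints': array([-1.3302,  0.5214, -0.0363,  1.5995,  0.0212,  1.0211, -0.1128]), 'qvel': array([ 0.002 , -0.0009,  0.0013,  0.001 , -0.002 , -0.0002,  0.0004]), 'joint_efforts': array([ -0.0019, -92.6827,   1.9771, -37.03  ,   0.0179,   0.0013,
         0.0001]), 'tcp_pos': array([0.1912, 0.595 , 0.25  ]), 'ee_rot': array([ 0.1548,  0.9879, -0.    , -0.    ]), 'force': array([-0.2375, -0.1324, -0.7265]), 'wrist_torque': array([-0.0009,  0.0356,  0.012 ]), 'grip_force': 0.0, 'width': 0.999647648975656}
```

```bash
python3 -c "
import cv2,numpy as np
a=cv2.imread('pics/scene0.png');b=cv2.imread('pics/top0.png');cv2.imwrite('pics/both.png',cv2.resize(np.vstack([a,b]),(400,600))) "
```

```text
(no output)
```

View pics/top0.png

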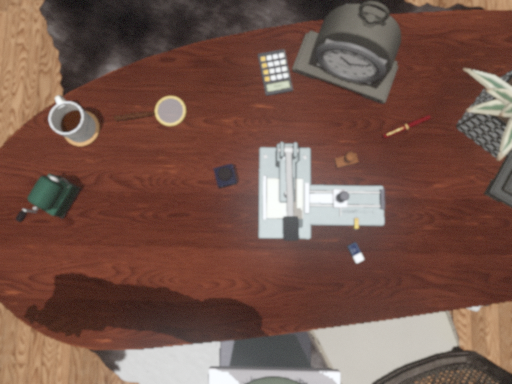

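View pics/scene0.png

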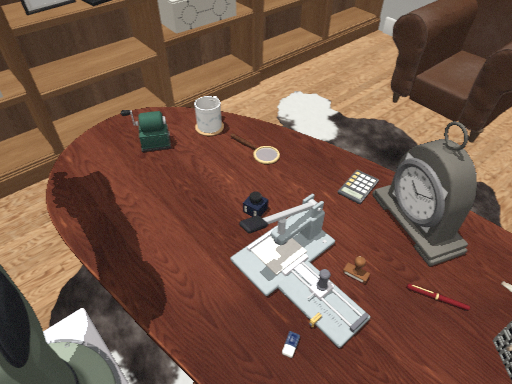

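The top view shows the press, with the lever pad at (290,228), the clamp knob at (343,197) and the brass index at (356,223). The eraser is at (357,252) and the stamp at (346,159). The scene view agrees: knob (323,278), index (316,320). Next I fit the press pose and find the brass centroid by colour.

```bash
cat >> h.py <<'E'
def brass(c,im,name='index',r=14):
    g=ctrl.look_for(name,c)
    b=[x for x in g][:1]
    u,v=np.round(b[0]["uv"]).astype(int)
    p=im[v-r:v+r,u-r:u+r].astype(float);w=np.clip(np.minimum(p[...,0],p[...,1])-p[...,2]-40,0,None)
    n,l,st,ce=cv2.connectedComponentsWithStats((w>0).astype(np.uint8))
    k=1+np.argmax(st[1:,4]);w=w*(l==k)
    yy,xx=np.mgrid[v-r:v+r,u-r:u+r];return np.array([(w*xx).sum(),(w*yy).sum()])/w.sum(),b[0],st[k]
E
python3 - <<'E'
from h import *
from scipy.optimize import least_squares
np.set_printoptions(precision=4,suppress=True)
M=dict(press=(0,0,0),lever_hinge=(.085,0,.115),lever_pad=(-.098,0,.19),clamp=(-.015,-.135,.018),clamp_shut=(-.015,-.135,.018))
obs=[]
ims={}
for c in("scene","top"):
    ims[c]=ctrl.read_camera(c)
    for n in M:
        for r in ctrl.place_of(n,c)[:1]:
            if r["p"]>.5:obs.append((c,n,np.array(r["uv"])))
def W(q,p):
    a=q[2];return np.array([q[0]+np.cos(a)*p[0]-np.sin(a)*p[1],q[1]+np.sin(a)*p[0]+np.cos(a)*p[1],p[2]])
f=lambda q:np.concatenate([proj(c,W(q,M[n]))-u for c,n,u in obs])
s=least_squares(f,[.585,-.015,0],loss='soft_l1');q=s.x;print(q)
for (c,n,u),e in zip(obs,f(q).reshape(-1,2)):print(c,n,e)
for n in M:print(n,W(q,M[n]))
for c in ims:
    u,b,st=brass(c,ims[c]);p=atz(c,u,.024);d=p-W(q,(0,0,.024));a=q[2]
    print(c,u,b,st,p,"press frame",np.cos(a)*d[0]+np.sin(a)*d[1],-np.sin(a)*d[0]+np.cos(a)*d[1])
for c,(u,v) in dict(scene=(310,285),top=(325,200)).items():
    i=ims[c][v-50:v+50,u-65:u+65,::-1];cv2.imwrite(f'pics/{c}1.png',cv2.resize(i,(780,600),interpolation=cv2.INTER_CUBIC))
E
```

```text
[ 0.5846 -0.0215  0.0029]
scene lever_hinge [ 4.8134 -2.9145]
scene lever_pad [-0.0932  2.5325]
scene clamp [-0.6344  0.7971]
scene clamp_shut [-0.8344 -0.5029]
top press [-0.7943  1.2973]
top lever_hinge [-0.7479 -0.7868]
top lever_pad [ 3.6095 -1.9872]
top clamp [0.4408 0.6384]
top clamp_shut [-0.2592 -0.0616]
press [ 0.5846 -0.0215  0.    ]
lever_hinge [ 0.6696 -0.0212  0.115 ]
lever_pad [ 0.4866 -0.0218  0.19  ]
clamp [ 0.57   -0.1565  0.018 ]
clamp_shut [ 0.57   -0.1565  0.018 ]Traceback (most recent call last):
  File "<stdin>", line 19, in <module>
  File "h.py", line 14, in brass
    u,v=np.round(b[0]["uv"]).astype(int)
                 ~^^^
IndexError: list index out of range
```

```bash
sed -i 's/^    g=ctrl.look_for.*/    g=[dict(uv=name)]/' h.py
python3 - <<'E'
from h import *
np.set_printoptions(precision=4,suppress=True)
ims={}
for c,uv in dict(scene=(316,320),top=(356,223)).items():
    im=ims[c]=cv2.imread(f'pics/{c}0.png')[:,:,::-1];u,b,st=brass(c,im,uv);p=atz(c,u,.024)
    print(c,u,st,p)
    print('pointer px',[(r['uv'],round(r['p'],2)) for r in ctrl.place_of('pointer',c)[:1]])
out=[]
for c,(u,v) in dict(scene=(300,275),top=(320,200)).items():
    i=ims[c][v-60:v+60,u-65:u+65,::-1];out.append(cv2.resize(i,(400,370),interpolation=cv2.INTER_CUBIC))
cv2.imwrite('pics/crop1.png',np.hstack(out))
E
```

```text
scene [315.0426 318.2794] [ 8  7 12 14 74] [ 0.5048 -0.1973  0.024 ]
pointer px [([310.1, 297.7], 0.58)]
top [355.9711 224.0409] [12 10  5 10 38] [ 0.506  -0.1947  0.024 ]
pointer px [([341.0, 216.1], 0.58)]
```

```bash
python3 -m handwheel '[{"dx":-28,"dy":-30,"roll":-0.1,"gripper":1},{"dx":-56,"dy":-60,"roll":-0.2,"gripper":1},{"dx":-84,"dy":-90,"roll":-0.31,"gripper":1},{"dx":-112,"dy":-118,"roll":-0.31,"gripper":1},{"dx":-140,"dy":-147,"roll":-0.31,"gripper":1},{"dx":-168,"dy":-177,"roll":-0.31,"gripper":1},{"dx":-196,"dy":-206,"roll":-0.31,"gripper":1},{"dx":-224,"dy":-236,"roll":-0.31,"gripper":1},{"dx":-252,"dy":-265,"roll":-0.31,"gripper":1},{"dx":-280,"dy":-295,"roll":-0.31,"gripper":1},{"dx":-308,"dy":-324,"roll":-0.31,"gripper":1},{"dx":-336,"dy":-354,"roll":-0.31,"gripper":1}]' 40
```

```text
invalid input
```

View pics/crop1.png

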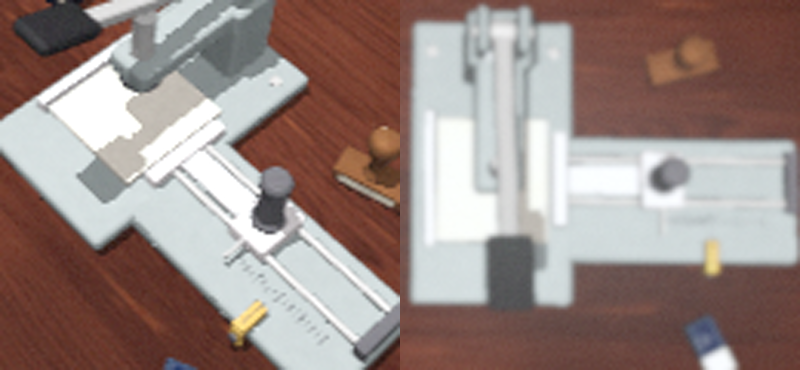

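The left crop shows the pointer tip at the rail scale, with the brass saddle down-right of it. In the top crop the pointer is at column ~340 and the brass at ~356 of the full image, so the travel is about 39 mm. The move was refused as invalid, so I'll try a smaller one.

```bash
python3 -m handwheel '[{"dx":-28,"dy":-30,"dz":0,"roll":-0.1,"gripper":1}]' 40; python3 -m handwheel --help
```

```text
time: 2.03
tcp_pos: [0.2045, 0.5622, 0.2493]
ee_rot: [0.103, 0.995, 0.001, -0.001]
force: [0.9, 1.1, -0.6]
width: 0.883
grip_force: 0.0invalid input: not JSON, or not a number
```

```bash
python3 -m handwheel '[{"dx":-25,"dy":-33,"dz":0,"roll":-0.1,"gripper":1},{"dx":-50,"dy":-65,"dz":0,"roll":-0.21,"gripper":1},{"dx":-75,"dy":-98,"dz":0,"roll":-0.21,"gripper":1},{"dx":-100,"dy":-130,"dz":0,"roll":-0.21,"gripper":1},{"dx":-125,"dy":-163,"dz":0,"roll":-0.21,"gripper":1},{"dx":-150,"dy":-195,"dz":0,"roll":-0.21,"gripper":1},{"dx":-175,"dy":-228,"dz":0,"roll":-0.21,"gripper":1},{"dx":-200,"dy":-260,"dz":0,"roll":-0.21,"gripper":1},{"dx":-225,"dy":-293,"dz":0,"roll":-0.21,"gripper":1},{"dx":-250,"dy":-325,"dz":0,"roll":-0.21,"gripper":1},{"dx":-275,"dy":-358,"dz":0,"roll":-0.21,"gripper":1},{"dx":-300,"dy":-390,"dz":0,"roll":-0.21,"gripper":1}]'; python3 -c "
from cell import ctrl;print(ctrl.sense()['joints'])"
```

```text
time: 3.03
tcp_pos: [0.4208, 0.1117, 0.2504]
ee_rot: [0.0, 1.0, 0.0, 0.0]
force: [0.9, 1.1, 0.5]
width: -0.002
grip_force: 0.0
[-0.47478094  0.21907866  0.09256159  2.07654056 -0.02684442  0.84624214
  1.2033851 ]
```

```bash
python3 -m handwheel '[{"dx":-17,"dy":-34,"dz":0,"roll":0,"gripper":1},{"dx":-34,"dy":-68,"dz":0,"roll":0,"gripper":1},{"dx":-51,"dy":-102,"dz":0,"roll":0,"gripper":1},{"dx":-65,"dy":-133,"dz":0,"roll":0,"gripper":1},{"dx":-65,"dy":-133,"dz":15,"roll":0,"gripper":1},{"dx":-65,"dy":-133,"dz":30,"roll":0,"gripper":1},{"dx":-65,"dy":-133,"dz":30,"roll":0,"gripper":1}]'
python3 - <<'E'
from h import *
out=[]
for c,(u,v) in dict(scene=(270,235),top=(305,200)).items():
    i=ctrl.read_camera(c)[v-60:v+60,u-65:u+65,::-1];out.append(cv2.resize(i,(400,370),interpolation=cv2.INTER_CUBIC))
cv2.imwrite('pics/crop2.png',np.hstack(out))
E
```

```text
time: 3.62
tcp_pos: [0.4843, -0.0198, 0.218]
ee_rot: [0.001, 1.0, -0.0, -0.002]
force: [0.2, -0.4, -0.2]
width: -0.002
grip_force: 0.0
```

View pics/crop2.png

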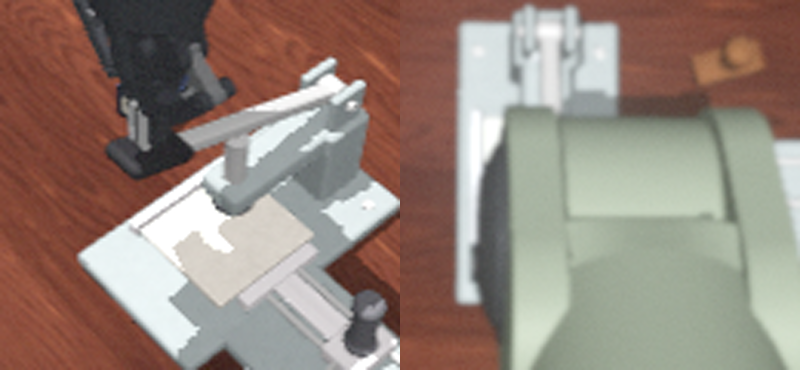

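In the left crop the shut fingers stand over the middle of the black pad, around (145,145). Next I press down.

```bash
python3 -m handwheel '[{"dx":0,"dy":0,"dz":10,"roll":0,"gripper":1},{"dx":1,"dy":0,"dz":20,"roll":0,"gripper":1},{"dx":2,"dy":0,"dz":30,"roll":0,"gripper":1},{"dx":3,"dy":0,"dz":40,"roll":0,"gripper":1},{"dx":4,"dy":0,"dz":50,"roll":0,"gripper":1},{"dx":5,"dy":0,"dz":60,"roll":0,"gripper":1},{"dx":7,"dy":0,"dz":70,"roll":0,"gripper":1},{"dx":8,"dy":0,"dz":78,"roll":0,"gripper":1},{"dx":8,"dy":0,"dz":80,"roll":0,"gripper":1},{"dx":8,"dy":0,"dz":80,"roll":0,"gripper":1}]'
```

```text
time: 4.55
tcp_pos: [0.4779, -0.0189, 0.1402]
ee_rot: [0.0, 1.0, 0.0, 0.001]
force: [1.3, 1.1, 6.6]
width: 0.0
grip_force: 3.2
```

```bash
python3 -m handwheel '[{"dx":0,"dy":0,"dz":4,"roll":0,"gripper":1},{"dx":0,"dy":0,"dz":6,"roll":0,"gripper":1},{"dx":0,"dy":0,"dz":6,"roll":0,"gripper":1}]';python3 -m handwheel '[{"dx":0,"dy":0,"dz":2,"roll":0,"gripper":1},{"dx":0,"dy":0,"dz":2,"roll":0,"gripper":1}]'
```

```text
time: 4.8
tcp_pos: [0.4779, -0.0189, 0.1345]
ee_rot: [0.0, 1.0, 0.0, 0.001]
force: [0.6, 0.2, 7.3]
width: -0.002
grip_force: 3.6
time: 4.97
tcp_pos: [0.4779, -0.0189, 0.1329]
ee_rot: [0.0, 1.0, 0.0, 0.001]
force: [-2.3, 1.3, 20.3]
width: 0.002
grip_force: 10.2
```

The force jumped from 7 to 20 N, so the lever is on its stop. I hold briefly, then rise.

```bash
python3 -m handwheel '[{"dx":0,"dy":0,"dz":0.5,"roll":0,"gripper":1},{"dx":0,"dy":0,"dz":0.5,"roll":0,"gripper":1},{"dx":0,"dy":0,"dz":0,"roll":0,"gripper":1},{"dx":-1,"dy":0,"dz":-12,"roll":0,"gripper":1},{"dx":-2,"dy":0,"dz":-27,"roll":0,"gripper":1},{"dx":-4,"dy":0,"dz":-42,"roll":0,"gripper":1},{"dx":-6,"dy":0,"dz":-57,"roll":0,"gripper":1},{"dx":-8,"dy":0,"dz":-72,"roll":0,"gripper":1},{"dx":-8,"dy":0,"dz":-90,"roll":0,"gripper":1},{"dx":-8,"dy":0,"dz":-110,"roll":0,"gripper":1},{"dx":-8,"dy":0,"dz":-130,"roll":0,"gripper":1},{"dx":-8,"dy":0,"dz":-130,"roll":0,"gripper":1}]'
python3 - <<'E'
from h import *
out=[]
for c,(u,v) in dict(scene=(270,235),top=(305,200)).items():
    i=ctrl.read_camera(c)[v-60:v+60,u-65:u+65,::-1];out.append(cv2.resize(i,(400,370),interpolation=cv2.INTER_CUBIC))
cv2.imwrite('pics/crop3.png',np.hstack(out))
E
```

```text
time: 5.97
tcp_pos: [0.4864, -0.0191, 0.2655]
ee_rot: [0.0, 1.0, 0.0, 0.002]
force: [0.9, 0.3, 0.9]
width: -0.001
grip_force: 0.0
```

View pics/crop3.png

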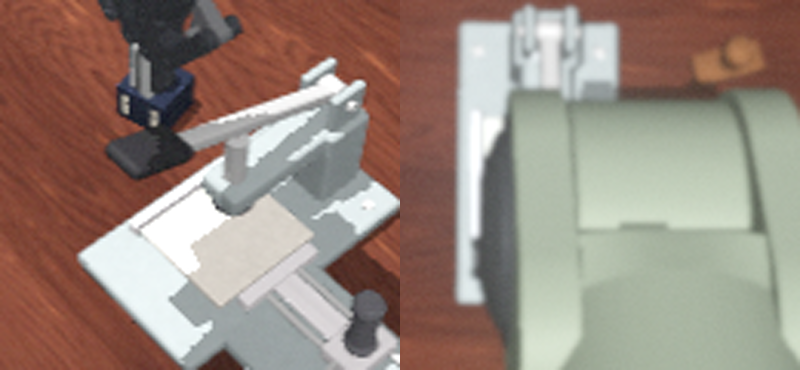

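The lever is back up at rest: the pad in the left crop is in its original place, (110–190, 140–175). The cards and clamp have not moved. Now to the knob, with the fingers part open.

```bash
python3 -m handwheel '[{"dx":-18,"dy":-32,"dz":0,"roll":0,"gripper":-0.2},{"dx":-38,"dy":-64,"dz":0,"roll":0,"gripper":-0.2},{"dx":-58,"dy":-96,"dz":0,"roll":0,"gripper":-0.2},{"dx":-76,"dy":-126,"dz":0,"roll":0,"gripper":-0.2},{"dx":-83,"dy":-137,"dz":20,"roll":0,"gripper":-0.2},{"dx":-83,"dy":-137,"dz":55,"roll":0,"gripper":-0.2},{"dx":-83,"dy":-137,"dz":90,"roll":0,"gripper":-0.2},{"dx":-83,"dy":-137,"dz":120,"roll":0,"gripper":-0.2},{"dx":-83,"dy":-137,"dz":140,"roll":0,"gripper":-0.2},{"dx":-83,"dy":-137,"dz":140,"roll":0,"gripper":-0.2}]'
python3 - <<'E'
from h import *
c='scene';u,v=310,270
i=ctrl.read_camera(c)[v-60:v+60,u-75:u+75,::-1].copy();i=cv2.resize(i,(750,600),interpolation=cv2.INTER_CUBIC)
s=ctrl.sense()
for p in (s['tcp_pos'],s['tcp_pos']+[0,0,-.019],[.569,-.1565,.087]):
    q=(proj(c,p)-[u-75,v-60])*5;cv2.circle(i,tuple(map(int,q)),4,(0,0,255),1);print(q)
cv2.imwrite('pics/crop4.png',i)
E
```

```text
time: 6.9
tcp_pos: [0.5655, -0.1556, 0.1173]
ee_rot: [0.0, 1.0, 0.001, -0.004]
force: [-1.0, -0.0, -0.5]
width: 0.599
grip_force: 0.0
[459.75079423 266.32606126]
[453.34557815 292.31020314]
[453.48960111 308.33487496]
```

View pics/crop4.png

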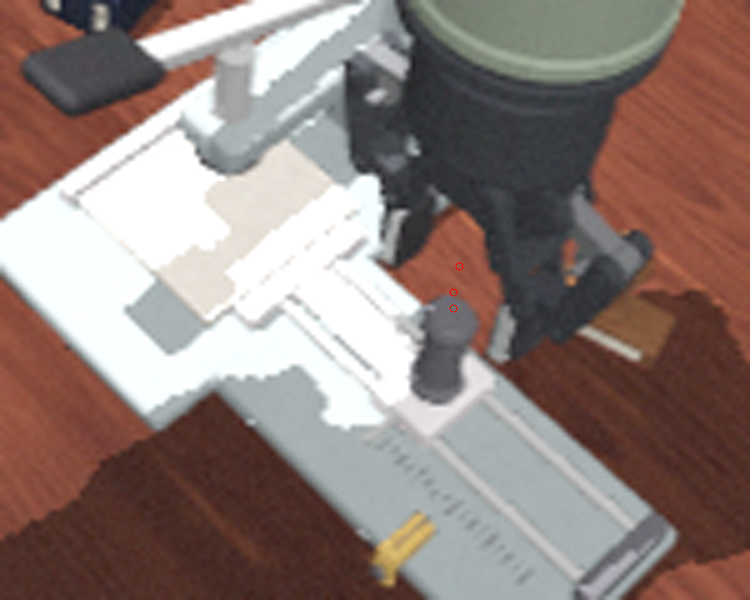

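The knob top in the crop is at (450,308), matching its projected point (453,308). The open fingers, with tips at (397,258) and (503,357), straddle it. Next I descend and grip.

```bash
python3 -m handwheel '[{"dx":-1,"dy":0,"dz":14,"roll":0,"gripper":-0.2},{"dx":-1,"dy":0,"dz":28,"roll":0,"gripper":-0.2},{"dx":-1,"dy":0,"dz":42,"roll":0,"gripper":-0.2},{"dx":-1,"dy":0,"dz":58,"roll":0,"gripper":-0.2},{"dx":-1,"dy":0,"dz":58,"roll":0,"gripper":-0.2}]'
```

```text
time: 7.37
tcp_pos: [0.5686, -0.1561, 0.0631]
ee_rot: [0.0, 1.0, 0.0, -0.001]
force: [-0.3, 0.1, -1.5]
width: 0.602
grip_force: 0.0
```

```bash
python3 -m handwheel '[{"dx":0,"dy":0,"dz":-3,"roll":0,"gripper":-0.2},{"dx":0,"dy":0,"dz":-3,"roll":0,"gripper":1},{"dx":0,"dy":0,"dz":-3,"roll":0,"gripper":1},{"dx":0,"dy":0,"dz":-3,"roll":0,"gripper":1},{"dx":0,"dy":0,"dz":-3,"roll":0,"gripper":1},{"dx":0,"dy":0,"dz":-3,"roll":0,"gripper":1},{"dx":0,"dy":0,"dz":-3,"roll":0,"gripper":1},{"dx":0,"dy":0,"dz":-3,"roll":0,"gripper":1},{"dx":0,"dy":0,"dz":-3,"roll":0,"gripper":1}]' 50
```

```text
time: 8.12
tcp_pos: [0.57, -0.156, 0.0686]
ee_rot: [0.0, 1.0, 0.0, 0.001]
force: [-2.7, 4.1, 14.8]
width: 0.247
grip_force: 48.1
```

```bash
python3 -m handwheel '[{"dx":0,"dy":0,"dz":-2,"roll":0,"gripper":1},{"dx":0,"dy":0,"dz":-2,"roll":0,"gripper":1},{"dx":0,"dy":-4,"dz":-2,"roll":0,"gripper":1},{"dx":0,"dy":-8,"dz":-2,"roll":0,"gripper":1},{"dx":0,"dy":-8,"dz":-2,"roll":0,"gripper":1}]'
```

```text
time: 8.53
tcp_pos: [0.5699, -0.164, 0.0691]
ee_rot: [0.0, 1.0, 0.0, 0.001]
force: [7.8, 4.0, -14.6]
width: 0.241
grip_force: 52.3
```

```bash
python3 -m handwheel '[{"dx":0,"dy":-4,"dz":1,"roll":0,"gripper":1},{"dx":0,"dy":-8,"dz":1,"roll":0,"gripper":1},{"dx":0,"dy":-13,"dz":1,"roll":0,"gripper":1},{"dx":0,"dy":-18,"dz":1,"roll":0,"gripper":1},{"dx":0,"dy":-23,"dz":1,"roll":0,"gripper":1},{"dx":0,"dy":-27,"dz":1,"roll":0,"gripper":1},{"dx":0,"dy":-30,"dz":1,"roll":0,"gripper":1},{"dx":0,"dy":-30,"dz":1,"roll":0,"gripper":1},{"dx":0,"dy":-30,"dz":1,"roll":0,"gripper":1}]'
python3 - <<'E'
from h import *
c='scene';u,v=320,305
im=ctrl.read_camera(c);i=cv2.resize(im[v-30:v+30,u-40:u+40,::-1],(800,600),interpolation=cv2.INTER_CUBIC)
for x in('pointer','index','clamp'):
  for r in ctrl.place_of(x,c)[:1]:print(x,r,atz(c,r['uv'],dict(pointer=.03,index=.018,clamp=.018)[x]))
b=brass(c,im,(316,320));print(b,atz(c,b[0],.024))
for dy in(0,.01):print((proj(c,[.51,-.196+dy,.028])-[u-40,v-30])*10)
cv2.imwrite('pics/crop5.png',i)
E
```

```text
time: 9.28
tcp_pos: [0.5701, -0.1935, 0.0689]
ee_rot: [0.0, 1.0, 0.0, 0.001]
force: [3.3, 6.3, 1.1]
width: 0.241
grip_force: 53.2
pointer {'uv': [323.7, 313.1], 'p': 0.61} [ 0.52429222 -0.20254876  0.03      ]
index {'uv': [313.0, 315.5], 'p': 0.49} [ 0.5087613  -0.18856181  0.018     ]
clamp {'uv': [334.3, 304.2], 'p': 0.64} [ 0.56267877 -0.2000867   0.018     ]
(array([314.95894804, 318.66773573]), {'uv': (316, 320)}, array([ 8,  7, 12, 14, 72], dtype=int32)) [ 0.50408614 -0.19774051  0.024     ]
[365.49491083 404.4553087 ]
[330.68896697 370.25976543]
```

View pics/crop5.png

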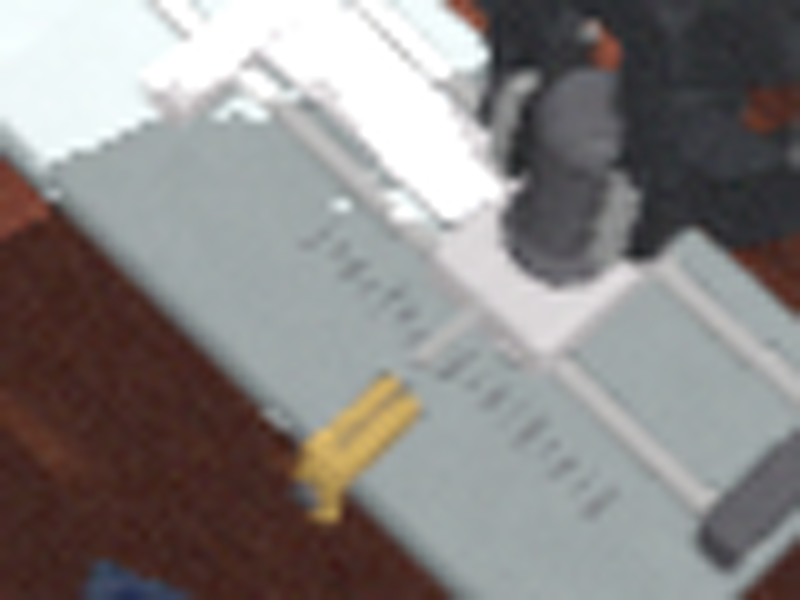

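The crop shows the pointer from (470,320) to its tip at (422,358). The brass groove runs (400,385)–(340,440), and its extension passes about 1–3 mm past the pointer. I add 1.5 mm and check.

```bash
python3 -m handwheel '[{"dx":0,"dy":-1.5,"dz":0,"roll":0,"gripper":1},{"dx":0,"dy":-1.5,"dz":0,"roll":0,"gripper":1},{"dx":0,"dy":-1.5,"dz":0,"roll":0,"gripper":1},{"dx":0,"dy":-1.5,"dz":0,"roll":0,"gripper":1}]'
python3 - <<'E'
from h import *
o,d=ray('scene',(322.2,310.8));print('ptr before, plane y=-.1935:',o+d*(-.1935-o[1])/d[1])
for uv in((320,313.5),(314,319)):print('groove',atz('scene',uv,.028))
out=[]
for c,(u,v) in dict(scene=(320,310),top=(350,210)).items():
    im=ctrl.read_camera(c);out.append(cv2.resize(im[v-25:v+25,u-20:u+20,::-1],(400,500),interpolation=cv2.INTER_CUBIC))
cv2.imwrite('pics/crop6.png',np.hstack(out))
E
```

```text
time: 9.82
tcp_pos: [0.5702, -0.1948, 0.0689]
ee_rot: [-0.0, 1.0, 0.0, 0.001]
force: [3.1, 6.1, 0.7]
width: 0.244
grip_force: 53.2
ptr before, plane y=-.1935: [ 0.53191723 -0.1935      0.01702771]
groove [ 0.51867353 -0.1976488   0.028     ]
groove [ 0.50025313 -0.19802933  0.028     ]
```

View pics/crop6.png

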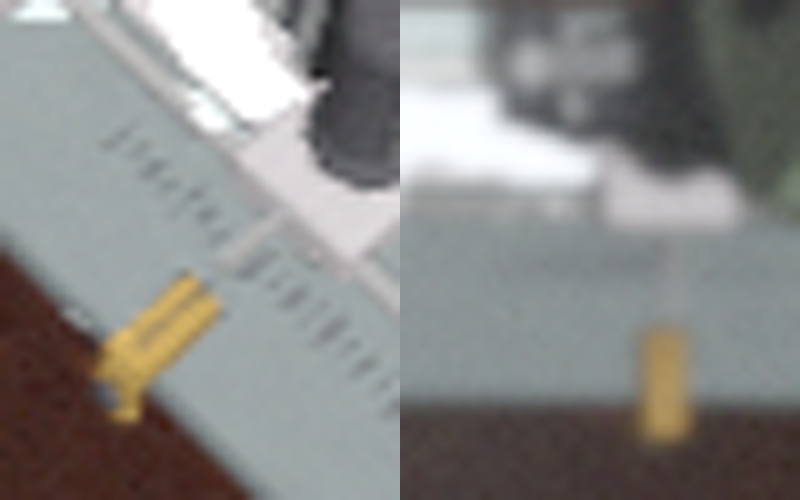

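In the left (scene) crop the pointer tip (222,268) lies on the groove's extension. In the right (top) crop the pointer is at column ~673 and the brass spans 640–692. The pointer stands within the saddle in both views, so I hand in the job while holding the knob.

```bash
python3 -c "
from cell import ctrl;print(ctrl.sign_off())"
```

```text
the job is handed in; nothing more can be done
None
```

I pressed the lever to its stop and it came back up by itself. I then pulled the clamp out about 39 mm to the brass index, the pointer within the saddle's width in both camera views, and handed the job in still gripping the knob; no verdict was returned.

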